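# Make up a chromatography service kit

## Task

Make up the service kit: pack every brown carton upright into the aluminium kit tray in one tight row along its back fence, starting in the corner where the two fences meet, each one pushed home against the fence and square against the one before, long sides together. Also lift the steel dish of brass fittings and tip all of them into the white tub, then set the empty dish back level in its place on the grey pad. Leave the bottle and the white caps standing where they are.

Things in the scene. Friction and masses are not known exactly. Their poses are not given: they have to be found in the camera images.
- carton0_center (a point): Loose brown cardboard carton with a paper band, all cartons alike: 58 long (its x) by 40 wide (its y) by 48 tall (its z), 0.08 to 0.17 kg, standing upright. Point at its centre. Three to five cartons are present; an absent one reads None from the start.
- carton1_center (a point): Loose brown cardboard carton with a paper band, all cartons alike: 58 long (its x) by 40 wide (its y) by 48 tall (its z), 0.08 to 0.17 kg, standing upright. Point at its centre. Three to five cartons are present; an absent one reads None from the start.
- carton2_center (a point): Loose brown cardboard carton with a paper band, all cartons alike: 58 long (its x) by 40 wide (its y) by 48 tall (its z), 0.08 to 0.17 kg, standing upright. Point at its centre. Three to five cartons are present; an absent one reads None from the start.
- carton3_center (a point): Loose brown cardboard carton with a paper band, all cartons alike: 58 long (its x) by 40 wide (its y) by 48 tall (its z), 0.08 to 0.17 kg, standing upright. Point at its centre. Three to five cartons are present; an absent one reads None from the start.
- carton4_center (a point): Loose brown cardboard carton with a paper band, all cartons alike: 58 long (its x) by 40 wide (its y) by 48 tall (its z), 0.08 to 0.17 kg, standing upright. Point at its centre. Three to five cartons are present; an absent one reads None from the start.
- tray: Fixed kit tray of bare aluminium: base plate 100 (x) by 250 (y), 4 thick, with two fences 6 thick, their tops 30 above the bench: the back fence along the whole +x edge, the side fence along the +y edge; the -x and -y edges are open. Origin: centre of the plate's underside.
- tray_corner (a point): Inner corner of the tray where both fences meet, on top of the plate (axes as the tray; the plate extends 100 to -x and 250 to -y from here). The row runs from here in -y along the back fence, each carton's 58 side along x: the first carton's centre belongs at x -29, y -20, z +24 of this point, the second's at y -60, then -100, -140, -180.
- tub: Fixed open white plastic tub, 116 by 116 outside, 62 tall, walls 4 thick. Origin: centre of its underside, z up.
- pad_top (a point): Fixed thin grey rubber pad, 210 (x) by 115 (y), 3 thick, where the dish lives. Point: the dish's place on its top, 20 to -x of the pad's middle (the pad reaches 85 to -x and 125 to +x of it).
- dish_pan (a point): Loose steel dish, 0.15 kg, with the fittings in it: flat pan 90 (x) by 66 (y), floor 3 thick, walls 3 thick and 18 tall on both sides and at the back (+x); the front (-x) edge is open for tipping. A flat strip 5 thick, 36 wide runs on behind to an upright grip tab. Point: middle of the pan's floor, 3 above its underside. Fittings slide at 25 to 35 degrees; 50 for a second empties it.
- dish_lip (a point): Middle of the dish's open front edge, on the pan's floor: 45 to -x of the pan's middle.
- dish_tab (a point): The dish's black upright grip tab: 10 thick (x), 36 wide (y), top 54 above the dish's underside; its centre plane is 85 to +x of the pan's middle, with 35 free between it and the pan's back wall. Point: in the tab, 30 above the dish's underside; axes as the dish.
- fitting0_center (a point): Loose brass fitting, a plain cylinder 16 diameter by 14 tall, 15 g, starting upright in the dish. Point at its centre, z along its axis.
- fitting1_center (a point): Loose brass fitting, a plain cylinder 16 diameter by 14 tall, 15 g, starting upright in the dish. Point at its centre, z along its axis.
- fitting2_center (a point): Loose brass fitting, a plain cylinder 16 diameter by 14 tall, 15 g, starting upright in the dish. Point at its centre, z along its axis.
- fitting3_center (a point): Loose brass fitting, a plain cylinder 16 diameter by 14 tall, 15 g, starting upright in the dish. Point at its centre, z along its axis.
- fitting4_center (a point): Loose brass fitting, a plain cylinder 16 diameter by 14 tall, 15 g, starting upright in the dish. Point at its centre, z along its axis.
- bottle: Bystander: small glass solvent bottle with a blue cap, 64 diameter, 155 tall, loose. Origin: centre of its underside.
- cap0: Bystander: loose white plastic ring cap, 40 diameter, 16 tall, lying on the bench. Origin: centre of its underside.
- cap1: Bystander: loose white plastic ring cap, 40 diameter, 16 tall, lying on the bench. Origin: centre of its underside.
There are look-alikes about, which are no part of the job. Leave any pink or red look-alike of the part that bears carton3_center alone.

How it is judged:
By the outcome, as a careful person would: the job done as asked, in the order asked, and still so for the second after the job is handed in, with the robot touching nothing.
Of carton0, carton1, carton2, carton3, carton4 only 3 to 5 are there at a start; the rules pass over those that are not, and their reading is None.
At some moment in a run one of carton0, carton1, carton2, carton3, carton4 may be knocked a few centimetres aside while the robot is not near it.
It also fails if it takes over 210 s, if anything falls off the work surface, if the arm or the gripper's body presses on something with over 40 N, if the wrist force passes 120 N, or if a joint passes its speed limit or range.

## Robot

A 6-joint arm with a two-finger parallel gripper is mounted at the origin on the work surface. World frame = base frame: x ahead of the robot, y to its left, z up, the work surface at z = 0. Lengths are in m, angles in rad, forces in N, time in s.
With the tool pointing down it reaches from about 0.275 to 0.775 m from the base axis. Payload 14.6 kg.
Tool frame: the origin (TCP) lies at the very end of the fingers, on their centre line; the grasp point (between the pads) lies 19 mm behind it; z points along the fingers, y is the direction in which the jaws open and shut (so a half turn about z gives the same grasp; the last joint's range is limited). The gripper opens to 85 mm and grips with 20 to 120 N. Pads are 22 mm wide; open, the fingers measure 114 mm over their backs; the gripper's body (76 mm by 85 mm) begins 54 mm behind the grasp point. The pads swing forward as they close: fully open they stand 13 mm farther back than shut.
Start: joints at [-1.268, 0.263, -0.048, 1.259, 0, 1.415], TCP at [0.232, -0.471, 0.231] pointing down, gripper open.
Joint ranges: [-2.65, 2.65], [-0.89, 1.7], [-1.18, 1.37], [-2.13, 2.11], [-1.35, 1.29], [-3.14, 3.14]. Speed limits (rad/s): [1.89, 1.89, 2.57, 2.79, 3.14, 3.14].

## Interface

Orientations are given as a unit quaternion [w, x, y, z].
In Python, from plant import arm gives the robot as it stands.
- The arm moves only by the tool arm_command, never from a script. Its argument "increments" is a list of rows, each an object with "translation": the shift along the tool's x, y, z scaled (see below), a list of three; "twist": the turn, a rotation vector about the tool's x, y, z scaled (see below), a list of three. A call has 1 to 20 rows; each row is the pose to reach, as a shift and turn from the pose measured when the call began, along the tool's axes at that moment; what a row does not reach only later rows make up. The controller multiplies each number of a shift by 0.5 m and each number of a turn by 0.5 rad. A row lasts 1/12 s, in which the tool goes at most 41.7 mm and 7.16 degrees, less where a joint would pass 70% of its speed; a pose out of reach is approached as far as the arm can. A call with a number of a shift or a turn outside -1 to 1 is refused whole. A call with a gripper value outside its range is refused whole. "grip" is the gripper command: -1 is shut, 1 is fully open, values between are in proportion, set as the call begins (left out, the last holds). The fingers move at their own pace and stop on an object; "newtons" is the grip in N (left out, the last holds). Time passes only in rows, so rows that repeat a pose let the fingers close. It gives the time, the measured TCP pose, the force and the opening at its end, in the units of the state.
- arm.get_obs(): the state, without advancing time (a new reading comes with each control period).
- arm.read_camera(name): name is "scene" or "top" or "wrist"; returns the picture (384x512x3 uint8, red, green, blue); there is no depth.
- arm.get_calibration(name): a dict with "fx", "fy", "cx", "cy" (pixels), "R" (3x3) and "t" (3): a world point X has camera coordinates R X + t. Camera axes: x right, y down, z forward; pixel columns grow to the right and rows downward; lengths in m; the calibration is good to about 2 mm. A picture is of the moment at which its call begins: read the wrist's pose just before it. get_calibration takes no time and is no camera call; for the wrist camera it gives the pose at the moment of the call.
- arm.job_done(): hands the job in, once; it reports no verdict.
The state is a dict: "t": time; "joints": joint angles; "dq": joint speeds; "joint_efforts": joint torques, N m; "eef_pos": TCP position; "tool_rot": TCP orientation; "force": force on the tool from outside, world axes, zero at the start; "wrist_torque": the same for the moment, N m; "width": finger opening in m.
Only numpy, scipy, OpenCV 4.12 (cv2) and the standard library are available. Lean on these libraries where they do the work, as an engineer would, in place of code of your own. Each camera call takes 0.05 s, during which the arm holds its last target. There are 200 camera calls.

## Working session

There is one attempt and no reset: what is moved stays moved. The work goes in short steps, Python scripts to look and compute and a tool call to move; the robot and the scene stay as the last step left them, time stands still between calls to the robot, and variables do not carry over. Pictures are saved under pics/ and viewed, about 12 in all and at most 16, crops included, and the job is handed in when it is done.

Besides the shell and the picture viewer there is one more tool, called after "Request:" by a JSON object that holds its "op" and its "data", one argument or row to a line. arm_command: Moves the arm, as the interface text tells. Its arguments: {"type":"object","properties":{"increments":{"type":"array"},"grip":{"type":"number"},"newtons":{"type":"number"}},"required":["increments"]}

```bash
ls; mkdir -p pics
python3 - <<'E'
from plant import arm
import cv2,numpy as np
for n in("scene","top"):
    im=arm.read_camera(n); cv2.imwrite(f"pics/{n}0.png",cv2.resize(im[...,::-1],(800,600),interpolation=cv2.INTER_CUBIC))
    c=arm.get_calibration(n); print(n,{k:np.round(v,3).tolist() for k,v in c.items()})
o=arm.get_obs(); print(o)
E
```

```text
pics
scene {'fx': 396.89, 'fy': 396.89, 'cx': 258.907, 'cy': 190.817, 'R': [[0.223, 0.975, 0.013], [0.57, -0.12, -0.813], [-0.791, 0.189, -0.582]], 't': [-0.147, -0.25, 1.511]}
top {'fx': 372.604, 'fy': 372.604, 'cx': 254.873, 'cy': 189.376, 'R': [[-0.01, -1.0, -0.025], [-0.99, 0.014, -0.138], [0.139, 0.023, -0.99]], 't': [0.045, 0.493, 0.944]}
{'t': 0.1, 'joints': array([-1.26831438e+00,  2.63474403e-01, -4.88512796e-02,  1.25943186e+00,
        1.09763962e-05,  1.41550803e+00]), 'dq': array([ 5.02933921e-04, -1.04993020e-03,  5.01921984e-04,  1.08828019e-03,
        3.96825840e-05, -7.45924283e-04]), 'joint_efforts': array([ 3.27877351e-03, -6.38578320e+01,  3.85061038e+01,  1.00686311e-02,
       -1.10688086e-04, -6.44418620e-06]), 'eef_pos': array([ 0.23195155, -0.47070279,  0.2308817 ]), 'tool_rot': array([-4.79709573e-04,  9.73919845e-01,  2.26891833e-01, -2.98658907e-05]), 'force': array([ 0.15348088, -0.33290214, -0.47915833]), 'wrist_torque': array([ 0.02304703, -0.00261224,  0.03434404]), 'width': 0.08561775419984348}
```

View pics/top0.png

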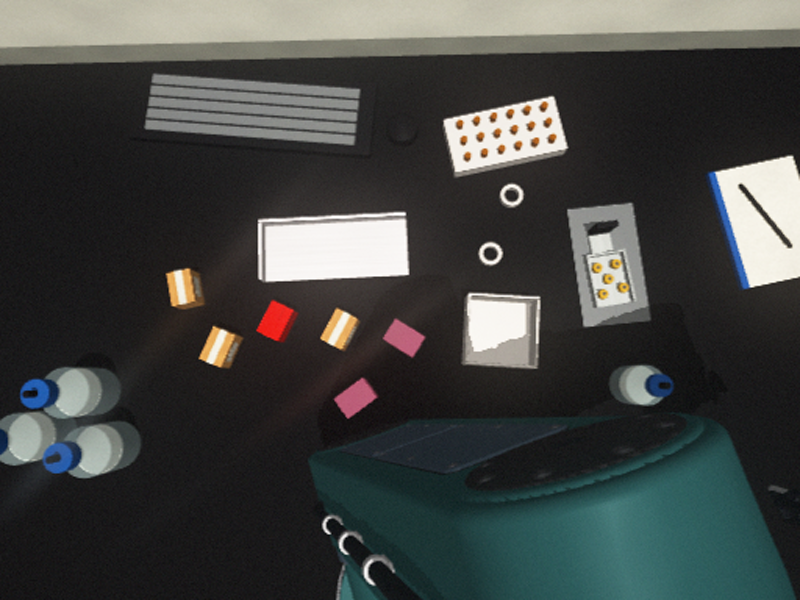

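View pics/scene0.png

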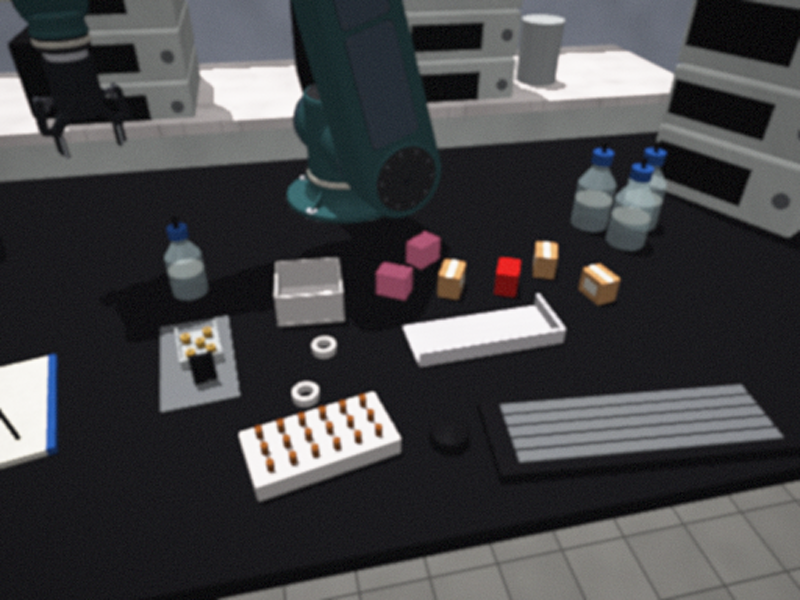

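Brown cartons: three in the top view, at about (185,288), (220,347) and (340,329), each orange-brown with a white band. The look-alikes are red at (276,321) and pink at (404,337) and (355,398). Tray is at (333,247), tub (502,330), dish (606,270), caps (511,195) and (490,253), and bottle (640,385).

```bash
cat > h.py <<'E'
from plant import arm
import cv2,numpy as np
from scipy.optimize import minimize
from scipy.spatial.transform import Rotation as Rt
def proj(c,P):
    q=np.atleast_2d(P)@np.array(c["R"]).T+c["t"]; return np.c_[c["fx"]*q[:,0]/q[:,2]+c["cx"],c["fy"]*q[:,1]/q[:,2]+c["cy"]]
def back(c,u,v,z):
    R=np.array(c["R"]);o=-R.T@c["t"];d=R.T@np.array([(u-c["cx"])/c["fx"],(v-c["cy"])/c["fy"],1]);return o+d*(z-o[2])/d[2]
def boxpts(x,y,a,s=(.058,.040,.048),z0=0):
    b=np.array([[i,j,k] for i in(-.5,.5) for j in(-.5,.5) for k in(0,1)])*s
    return b@Rt.from_euler("z",a).as_matrix().T+[x,y,z0]
def brown(im):
    h=cv2.cvtColor(im,cv2.COLOR_RGB2HSV)
    m=cv2.inRange(h,(8,70,60),(25,255,255)); return cv2.morphologyEx(m,cv2.MORPH_CLOSE,np.ones((7,7)))
def fitbox(masks,cals,x,y,z0=0):
    def cost(p):
        s=0
        for m,c in zip(masks,cals):
            b=np.zeros(m.shape,np.uint8);hull=cv2.convexHull(proj(c,boxpts(*p,z0=z0)).astype(np.float32))
            cv2.fillConvexPoly(b,np.round(hull*16).astype(np.int32),255,cv2.LINE_AA,4)
            cen=hull.mean(0)[0].astype(int);r=int(np.ptp(hull[:,0],axis=0).max()*.9)
            sl=np.s_[max(0,cen[1]-r):cen[1]+r,max(0,cen[0]-r):cen[0]+r]
            f,g=b[sl]/255.,m[sl]/255.;s+=1-np.minimum(f,g).sum()/np.maximum(f,g).sum()
        return s/len(masks)
    best=None
    for a in np.arange(0,np.pi,np.pi/6):
        r=minimize(cost,[x,y,a],method="Nelder-Mead",options=dict(initial_simplex=np.array([[x,y,a],[x+.015,y,a],[x,y+.015,a],[x,y,a+.3]]),xatol=1e-4,fatol=1e-4))
        if best is None or r.fun<best.fun: best=r
    return best.x,best.fun
E
python3 - <<'E'
from h import *
cals=[arm.get_calibration(n) for n in("top","scene")]
ims=[arm.read_camera(n) for n in("top","scene")];ms=[brown(i) for i in ims]
for (u,v) in((185,285),(222,343),(341,325)):
    x,y,_=back(cals[0],u/1.5625,v/1.5625,.03); print(np.round([x,y],3),[ (np.round(p,4),round(f,3)) for p,f in (fitbox(ms,cals,x,y),fitbox(ms[:1],cals[:1],x,y))])
for n,u,v,z in(("tray farL",258,219,.03),("tray farR",406,213,.03),("tray nearR",408,274,.004),("tray nearL",265,282,.004),("tub",466,294,.062),("tub",539,297,.062),("tub",537,367,.062),("tub",462,363,.062),("pad",567,209,.003),("pad",633,204,.003),("pad",650,321,.003),("pad",584,327,.003),("tabtop",602,226,.05),("pan",590,255,.018),("pan",622,249,.018),("pan",632,303,.003),("pan",595,307,.003),("bottle",640,385,.03),("cap",511,195,.016),("cap",490,253,.016)):
    print(n,np.round(back(cals[0],u/1.5625,v/1.5625,z),3))
c=ims[0][115:225,160:440];cv2.imwrite("pics/crop1.png",cv2.resize(c[...,::-1],None,fx=2.85,fy=2.85,interpolation=cv2.INTER_CUBIC))
E
```

```text
[0.518 0.404] [(array([0.5122, 0.407 , 0.1908]), np.float64(0.099)), (array([0.513 , 0.4058, 3.3411]), np.float64(0.073))]
[0.418 0.337] [(array([0.4116, 0.3418, 2.7404]), np.float64(0.11)), (array([0.412 , 0.3408, 2.7552]), np.float64(0.081))]
[0.446 0.136] [(array([0.4394, 0.1391, 2.6629]), np.float64(0.103)), (array([0.44  , 0.1385, 2.6512]), np.float64(0.073))]
tray farL [0.632 0.281 0.03 ]
tray farR [0.638 0.024 0.03 ]
tray nearR [0.536 0.022 0.004]
tray nearL [0.525 0.273 0.004]
tub [ 0.491 -0.072  0.062]
tub [ 0.484 -0.19   0.062]
tub [ 0.372 -0.182  0.062]
tub [ 0.379 -0.063  0.062]
pad [ 0.648 -0.259  0.003]
pad [ 0.655 -0.375  0.003]
pad [ 0.448 -0.39   0.003]
pad [ 0.44  -0.277  0.003]
tabtop [ 0.604 -0.303  0.05 ]
pan [ 0.562 -0.29   0.018]
pan [ 0.571 -0.345  0.018]
pan [ 0.48  -0.361  0.003]
pan [ 0.474 -0.298  0.003]
bottle [ 0.341 -0.355  0.03 ]
cap [ 0.671 -0.159  0.016]
cap [ 0.568 -0.12   0.016]
```

View pics/crop1.png

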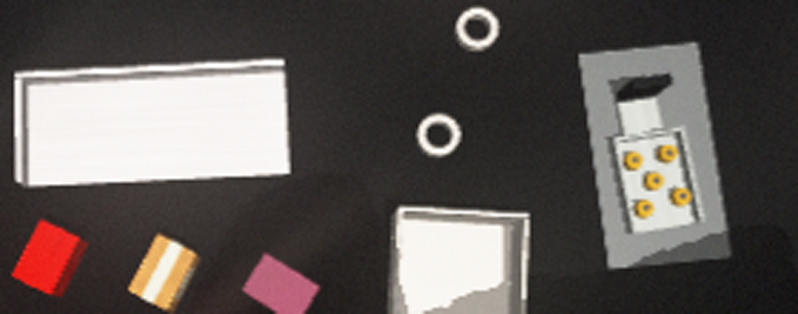

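Tray yaw comes out around 0.03. The three brown cartons are confirmed, and the pink and red blocks have no band. Next I bring the wrist camera over the tray.

```bash
cat >> h.py <<'E'
def R0(): 
    w,x,y,z=arm.get_obs()["tool_rot"]; return Rt.from_quat([x,y,z,w])
def down(psi,tilt=0): return Rt.from_euler("z",psi)*Rt.from_euler("x",np.pi)*Rt.from_euler("x",tilt)
def go(p,rot=None,via=()):
    o=arm.get_obs();R=R0();
    for q in [*via,p]:
        d=R.inv().apply(np.array(q)-o["eef_pos"])/.5; n=int(np.ceil(np.linalg.norm(d)*.5/.0417))
        print("T",np.round(d,3).tolist(),"rows",n)
    if rot is not None:
        tw=(R.inv()*rot).as_rotvec()/.5; print("W",np.round(tw,3).tolist(),"rows",int(np.ceil(np.linalg.norm(tw)*.5/.125)))
def st():
    o=arm.get_obs();R=R0().as_matrix();print("t",round(o["t"],1),"p",np.round(o["eef_pos"],4),"psi",round(np.arctan2(R[1,0],R[0,0]),4),"z",np.round(R[:,2],3),"F",np.round(o["force"],1),"w",round(o["width"],4),"j",np.round(o["joints"],2))
E
python3 - <<'E'
from h import *
c=arm.get_calibration("wrist");R=np.array(c["R"]);o=-R.T@c["t"];T=R0()
print(c["fx"],T.inv().apply(o-arm.get_obs()["eef_pos"]),np.round(T.inv().apply(R[0]),3),np.round(T.inv().apply(R[2]),3))
go((.54,.15,.3),down(1.6))
E
```

```text
298.3122899695618 [ 0.07372421  0.00102677 -0.142366  ] [0. 1. 0.] [-0.29  -0.     0.957]
T [1.101, -0.842, -0.137] rows 17
W [-0.001, -0.001, -2.284] rows 10
```

Request:
{"op": "arm_command", "data": {
  "increments": [
    {"translation":[0.1,-0.08,-0.1],"twist":[0,0,-0.25]},
    {"translation":[0.2,-0.16,-0.13],"twist":[0,0,-0.5]},
    {"translation":[0.3,-0.24,-0.13],"twist":[0,0,-0.75]},
    {"translation":[0.4,-0.32,-0.13],"twist":[0,0,-1]},
    {"translation":[0.5,-0.4,-0.13],"twist":[0,0,-1]},
    {"translation":[0.6,-0.47,-0.13],"twist":[0,0,-1]},
    {"translation":[0.7,-0.55,-0.13],"twist":[0,0,-1]},
    {"translation":[0.8,-0.63,-0.13],"twist":[0,0,-1]},
    {"translation":[0.9,-0.7,-0.13],"twist":[0,0,-1]},
    {"translation":[1,-0.77,-0.13],"twist":[0,0,-1]},
    {"translation":[1,-0.84,-0.13],"twist":[0,0,-1]},
    {"translation":[1,-0.84,-0.13],"twist":[0,0,-1]},
    {"translation":[1,-0.84,-0.13],"twist":[0,0,-1]},
    {"translation":[1,-0.84,-0.13],"twist":[0,0,-1]},
    {"translation":[1,-0.84,-0.13],"twist":[0,0,-1]}
  ]
}}

```text
t: 1.45
eef_pos: [0.4803, 0.0901, 0.2959]
tool_rot: [-0.0, 0.887, 0.461, 0.0]
force: [1.3, -1.3, 0.0]
width: 0.0854
```

```bash
python3 -c "
from h import *
st();go((.54,.15,.3),down(1.6))"
```

```text
t 1.4 p [0.4803 0.0901 0.2959] psi 0.9581 z [-0.     0.001 -1.   ] F [ 1.3 -1.3  0. ] w 0.0854 j [0.02 0.19 0.02 1.41 0.   2.2 ]
T [0.167, 0.029, -0.008] rows 3
W [-0.0, -0.001, -1.284] rows 6
```

Request:
{"op": "arm_command", "data": {
  "increments": [
    {"translation":[0.08,0.02,0],"twist":[0,0,-0.25]},
    {"translation":[0.16,0.03,0],"twist":[0,0,-0.5]},
    {"translation":[0.167,0.03,0],"twist":[0,0,-0.75]},
    {"translation":[0.167,0.03,0],"twist":[0,0,-1]},
    {"translation":[0.167,0.03,0],"twist":[0,0,-1]},
    {"translation":[0.167,0.03,0],"twist":[0,0,-1]},
    {"translation":[0.167,0.03,0],"twist":[0,0,-1]}
  ]
}}

```text
t: 2.03
eef_pos: [0.5404, 0.1495, 0.296]
tool_rot: [-0.0, 0.747, 0.664, 0.0]
force: [0.3, -0.5, -0.5]
width: 0.0854
```

Run:
```python
from h import *
st();c=arm.get_calibration("wrist");np.save("wc1.npy",c,allow_pickle=True);im=arm.read_camera("wrist");cv2.imwrite("pics/w1.png",im[...,::-1])
cv2.imwrite("pics/w1b.png",cv2.resize(im[...,::-1],(800,600),interpolation=cv2.INTER_CUBIC))
```

```text
t 2.0 p [0.5404 0.1495 0.296 ] psi 1.4534 z [ 0.     0.001 -1.   ] F [ 0.3 -0.5 -0.5] w 0.0854 j [0.12 0.32 0.21 1.46 0.   1.81]
```

View pics/w1b.png

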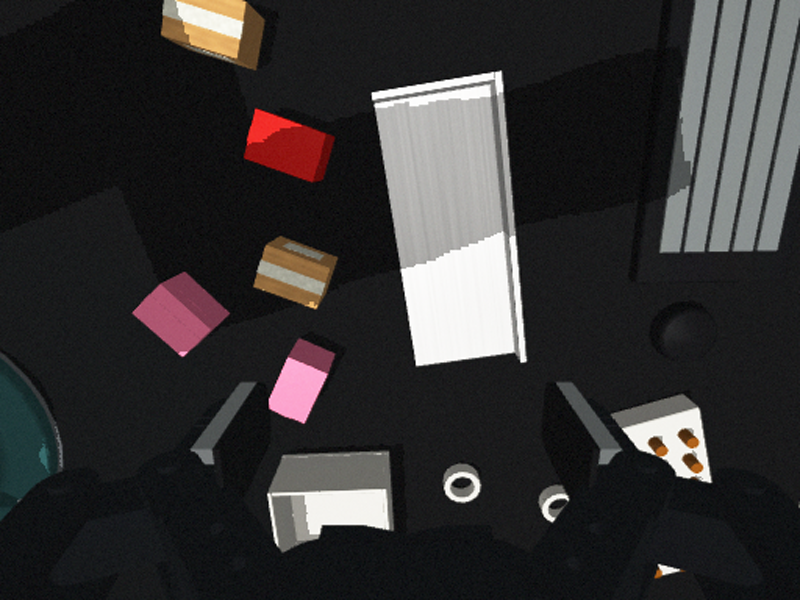

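Wrist view: tray corners at (503,72), (526,360), (372,93) and (416,366). The brown carton with its band is at (296,272); the two pinks and the red are its neighbours.

Run:
```python
from h import *
from scipy.optimize import least_squares
c=np.load("wc1.npy",allow_pickle=True).item();ct=arm.get_calibration("top")
M=np.array([[6,6,30],[6,-250,30],[-100,6,30],[-100,-250,4]])/1e3
px=np.array([[503,72],[525,360.5],[372.5,93],[416,366]])/1.5625
pt=np.array([[258,217.5],[406,212.5],[np.nan,np.nan],[408.5,275.5]])/1.5625
def tf(p): return M@Rt.from_euler("z",p[2]).as_matrix().T+[p[0],p[1],0]
f=lambda p:(proj(c,tf(p))-px).ravel()
r=least_squares(f,[.62,.27,.03]);print(np.round(r.x,4),np.round(r.fun,2))
ft=lambda p:(proj(ct,tf(p))-pt)[[0,1,3]].ravel()
r=least_squares(ft,[.62,.27,.03]);print("top",np.round(r.x,4),np.round(r.fun,2))
im=cv2.imread("pics/w1.png")[...,::-1].copy();m=brown(im)
for p in((.44,.139),):print(fitbox([m],[c],*p),fitbox([m,brown(arm.read_camera("top"))],[c,ct],*p))
```

```text
[0.6285 0.2738 0.0296] [ 0.02 -0.64  0.75  1.58 -0.44 -0.55 -0.26  0.2 ]
top [0.6283 0.2742 0.0196] [ 0.24  0.11  0.   -0.1  -0.25  0.  ]
(array([ 0.43995185,  0.1372787 , -0.51217991]), np.float64(0.27784903667342753)) (array([0.43997518, 0.13780962, 2.64657667]), np.float64(0.22835875086675556))
```

```bash
python3 -c "
from h import *
go((.440,.138,.027),down(1.08),via=[(.44,.138,.11)])"
```

```text
T [-0.046, -0.197, 0.372] rows 6
T [-0.046, -0.197, 0.538] rows 7
W [0.0, -0.001, 0.749] rows 3
```

Request:
{"op": "arm_command", "data": {
  "increments": [
    {"translation":[-0.01,-0.06,0.05],"twist":[0,0,0.25]},
    {"translation":[-0.03,-0.12,0.11],"twist":[0,0,0.5]},
    {"translation":[-0.046,-0.197,0.16],"twist":[0,0,0.75]},
    {"translation":[-0.046,-0.197,0.23],"twist":[0,0,0.75]},
    {"translation":[-0.046,-0.197,0.3],"twist":[0,0,0.75]},
    {"translation":[-0.046,-0.197,0.36],"twist":[0,0,0.75]},
    {"translation":[-0.046,-0.197,0.42],"twist":[0,0,0.75]},
    {"translation":[-0.046,-0.197,0.48],"twist":[0,0,0.75]},
    {"translation":[-0.046,-0.197,0.52],"twist":[0,0,0.75]},
    {"translation":[-0.046,-0.197,0.538],"twist":[0,0,0.75]},
    {"translation":[-0.046,-0.197,0.538],"twist":[0,0,0.75]}
  ],
  "grip": 1
}}

```text
t: 3.05
eef_pos: [0.4387, 0.1376, 0.0256]
tool_rot: [-0.001, 0.858, 0.513, -0.001]
force: [-0.1, 0.1, 0.5]
width: 0.0851
```

Request:
{"op": "arm_command", "data": {
  "increments": [
    {"translation":[0,0,0],"twist":[0,0,0]},
    {"translation":[0,0,0],"twist":[0,0,0]},
    {"translation":[0,0,0],"twist":[0,0,0]},
    {"translation":[0,0,0],"twist":[0,0,0]},
    {"translation":[0,0,0],"twist":[0,0,0]},
    {"translation":[0,0,0],"twist":[0,0,0]},
    {"translation":[0,0,0],"twist":[0,0,0]}
  ],
  "grip": -1,
  "newtons": 35
}}

```text
t: 3.63
eef_pos: [0.4393, 0.1376, 0.0266]
tool_rot: [-0.0, 0.859, 0.513, -0.0]
force: [-1.9, -1.5, 7.3]
width: 0.0575
```

```bash
python3 -c "
from h import *
st();go((.5965,.2495,.038),down(1.596),via=[(.52,.19,.1),(.5965,.2495,.07)])"
```

```text
t 3.6 p [0.4393 0.1376 0.0266] psi 1.0768 z [-0.001  0.    -1.   ] F [-1.9 -1.5  7.3] w 0.0575 j [ 0.13  0.32 -0.58  0.67  0.    2.19]
T [0.169, 0.092, -0.147] rows 3
T [0.346, 0.171, -0.087] rows 5
T [0.346, 0.171, -0.023] rows 5
W [-0.002, -0.0, -1.038] rows 5
```

Request:
{"op": "arm_command", "data": {
  "increments": [
    {"translation":[0,0,-0.08],"twist":[0,0,0]},
    {"translation":[0,0,-0.16],"twist":[0,0,-0.2]},
    {"translation":[0.06,0.03,-0.16],"twist":[0,0,-0.4]},
    {"translation":[0.12,0.06,-0.16],"twist":[0,0,-0.6]},
    {"translation":[0.18,0.09,-0.16],"twist":[0,0,-0.8]},
    {"translation":[0.24,0.12,-0.16],"twist":[0,0,-1]},
    {"translation":[0.3,0.15,-0.16],"twist":[0,0,-1]},
    {"translation":[0.346,0.171,-0.15],"twist":[0,0,-1]},
    {"translation":[0.346,0.171,-0.11],"twist":[0,0,-1]},
    {"translation":[0.346,0.171,-0.08],"twist":[0,0,-1]},
    {"translation":[0.346,0.171,-0.05],"twist":[0,0,-1]},
    {"translation":[0.346,0.171,-0.03],"twist":[0,0,-1]},
    {"translation":[0.346,0.171,-0.023],"twist":[0,0,-1]},
    {"translation":[0.346,0.171,-0.023],"twist":[0,0,-1]}
  ]
}}

```text
t: 4.8
eef_pos: [0.5963, 0.2493, 0.0377]
tool_rot: [-0.001, 0.705, 0.709, -0.001]
force: [-0.5, -0.0, -1.8]
width: 0.0569
```

```bash
python3 -c "
from h import *
st();go((.6035,.2555,.0315),down(1.596),via=[(.5965,.2495,.0315)])"
```

```text
t 4.8 p [0.5963 0.2493 0.0377] psi 1.5766 z [-0.002  0.    -1.   ] F [-0.5 -0.  -1.8] w 0.0569 j [ 0.27  0.58 -0.08  0.92  0.    1.83]
T [0.0, 0.0, 0.012] rows 1
T [0.012, 0.014, 0.012] rows 1
W [-0.003, -0.0, -0.039] rows 1
```

Request:
{"op": "arm_command", "data": {
  "increments": [
    {"translation":[0,0,0.008],"twist":[0,0,-0.039]},
    {"translation":[0,0,0.011],"twist":[0,0,-0.039]},
    {"translation":[0.003,0.003,0.011],"twist":[0,0,-0.039]},
    {"translation":[0.006,0.006,0.011],"twist":[0,0,-0.039]},
    {"translation":[0.008,0.008,0.011],"twist":[0,0,-0.039]},
    {"translation":[0.009,0.009,0.011],"twist":[0,0,-0.039]},
    {"translation":[0.009,0.009,0.011],"twist":[0,0,-0.039]}
  ]
}}

```text
t: 5.38
eef_pos: [0.5989, 0.2532, 0.032]
tool_rot: [-0.001, 0.698, 0.716, -0.002]
force: [-10.2, -5.1, 2.3]
width: 0.0574
```

```bash
python3 -c "
from h import *
st();go((.6035,.2555,.0315),down(1.596),via=[(.5965,.2495,.0315)])"
```

```text
t 5.4 p [0.5989 0.2532 0.032 ] psi 1.5959 z [-0.005 -0.002 -1.   ] F [-10.2  -5.1   2.3] w 0.0574 j [ 0.27  0.59 -0.07  0.92 -0.    1.82]
T [-0.007, -0.005, 0.001] rows 1
T [0.004, 0.009, 0.001] rows 1
W [-0.011, 0.003, -0.0] rows 1
```

Request:
{"op": "arm_command", "data": {
  "increments": [
    {"translation":[0.003,0.002,0],"twist":[0,0,0]},
    {"translation":[0.004,0.002,0.002],"twist":[0,0,0]},
    {"translation":[0.004,0.002,0.002],"twist":[0,0,0]}
  ]
}}

```text
t: 5.63
eef_pos: [0.5988, 0.2544, 0.0312]
tool_rot: [-0.001, 0.698, 0.716, -0.004]
force: [-6.6, -7.1, 3.0]
width: 0.057
```

Request:
{"op": "arm_command", "data": {
  "increments": [
    {"translation":[0,0,0],"twist":[0,0,0]},
    {"translation":[0,0,0],"twist":[0,0,0]},
    {"translation":[0,0,0],"twist":[0,0,0]},
    {"translation":[0,0,0],"twist":[0,0,0]},
    {"translation":[0,0,-0.03],"twist":[0,0,0]},
    {"translation":[0,0,-0.1],"twist":[0,0,0]},
    {"translation":[-0.05,0,-0.18],"twist":[0,0,0]},
    {"translation":[-0.1,0,-0.26],"twist":[0,0,0]},
    {"translation":[-0.15,-0.07,-0.34],"twist":[0,0,0]},
    {"translation":[-0.15,-0.12,-0.42],"twist":[0,0,0]},
    {"translation":[-0.15,-0.16,-0.46],"twist":[0,0,0]},
    {"translation":[-0.15,-0.16,-0.46],"twist":[0,0,0]},
    {"translation":[-0.15,-0.16,-0.46],"twist":[0,0,0]}
  ],
  "grip": 1
}}

```text
t: 6.72
eef_pos: [0.5219, 0.1784, 0.2659]
tool_rot: [0.0, 0.698, 0.716, -0.001]
force: [-0.4, -0.0, -0.6]
width: 0.0854
```

```bash
cat >> h.py <<'E'
def snap(n,name,crop=None):
    c=arm.get_calibration(n);im=arm.read_camera(n);s=im if crop is None else im[crop[1]:crop[3],crop[0]:crop[2]]
    k=min(800/s.shape[1],600/s.shape[0]);cv2.imwrite(f"pics/{name}.png",cv2.resize(s[...,::-1],None,fx=k,fy=k,interpolation=cv2.INTER_CUBIC));return c,im
E
python3 - <<'E'
from h import *
st();c,im=snap("wrist","w2");ct=arm.get_calibration("top");top=arm.read_camera("top");mt=brown(top);m=brown(im)
for p in((.512,.406),(.412,.341)):print(fitbox([m],[c],*p),fitbox([mt],[ct],*p))
print(fitbox([m],[c],.6,.253,.004))
E
```

```text
t 6.7 p [0.5219 0.1784 0.2659] psi 1.5959 z [-0.002 -0.002 -1.   ] F [-0.4 -0.  -0.6] w 0.0854 j [ 0.18  0.3   0.1   1.37 -0.    1.73]
(array([0.512, 0.406, 0.   ]), np.float64(1.0)) (array([0.512, 0.406, 0.   ]), np.float64(1.0))
(array([ 0.41171789,  0.33993597, -0.40216282]), np.float64(0.31714255742550856)) (array([0.412, 0.341, 0.   ]), np.float64(1.0))
(array([0.59881927, 0.25348411, 0.02669857]), np.float64(0.3194839008721757))h.py:23: RuntimeWarning: invalid value encountered in scalar divide
  f,g=b[sl]/255.,m[sl]/255.;s+=1-np.minimum(f,g).sum()/np.maximum(f,g).sum()
```

View pics/w2.png

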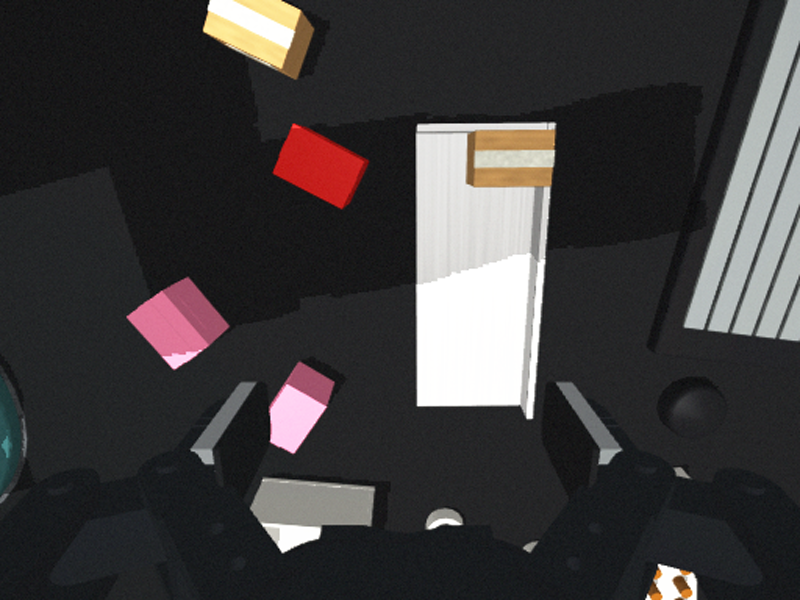

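Carton 1 sits in the tray corner at (511,158), square against both fences. The next carton, brown with a band, is at (258,38).

```bash
python3 -c "
from h import *
go((.4118,.3405,.027),down(1.175),via=[(.4118,.3405,.11)])"
```

```text
T [0.33, -0.212, 0.304] rows 6
T [0.331, -0.211, 0.47] rows 8
W [-0.011, 0.009, 0.842] rows 4
```

Request:
{"op": "arm_command", "data": {
  "increments": [
    {"translation":[0.07,-0.04,0.02],"twist":[-0.01,0.01,0.25]},
    {"translation":[0.14,-0.08,0.06],"twist":[-0.01,0.01,0.5]},
    {"translation":[0.21,-0.13,0.1],"twist":[-0.01,0.01,0.75]},
    {"translation":[0.27,-0.17,0.15],"twist":[-0.01,0.01,0.842]},
    {"translation":[0.331,-0.211,0.22],"twist":[-0.01,0.01,0.842]},
    {"translation":[0.331,-0.211,0.29],"twist":[-0.01,0.01,0.842]},
    {"translation":[0.331,-0.211,0.35],"twist":[-0.01,0.01,0.842]},
    {"translation":[0.331,-0.211,0.41],"twist":[-0.01,0.01,0.842]},
    {"translation":[0.331,-0.211,0.45],"twist":[-0.01,0.01,0.842]},
    {"translation":[0.331,-0.211,0.47],"twist":[-0.01,0.01,0.842]},
    {"translation":[0.331,-0.211,0.47],"twist":[-0.01,0.01,0.842]}
  ]
}}

```text
t: 7.73
eef_pos: [0.41, 0.3396, 0.0231]
tool_rot: [-0.0, 0.832, 0.554, -0.003]
force: [-0.2, 0.7, -0.7]
width: 0.0853
```

Request:
{"op": "arm_command", "data": {
  "increments": [
    {"translation":[0,0,0],"twist":[0,0,0]},
    {"translation":[0,0,0],"twist":[0,0,0]},
    {"translation":[0,0,0],"twist":[0,0,0]},
    {"translation":[0,0,0],"twist":[0,0,0]},
    {"translation":[0,0,0],"twist":[0,0,0]},
    {"translation":[0,0,0],"twist":[0,0,0]},
    {"translation":[0,0,0],"twist":[0,0,0]}
  ],
  "grip": -1
}}

```text
t: 8.32
eef_pos: [0.4101, 0.3397, 0.0234]
tool_rot: [-0.0, 0.832, 0.554, -0.003]
force: [0.0, 0.8, -1.1]
width: 0.0574
```

```bash
python3 -c "
from h import *
st();go((.596,.207,.038),down(1.596),via=[(.4118,.3405,.1),(.596,.207,.1)])"
```

```text
t 8.3 p [0.4101 0.3397 0.0234] psi 1.1751 z [-0.005 -0.002 -1.   ] F [ 0.   0.8 -1.1] w 0.0574 j [ 0.54  0.43 -0.4   0.74  0.    2.5 ]
T [0.002, 0.002, -0.153] rows 2
T [-0.102, 0.445, -0.155] rows 6
T [-0.102, 0.445, -0.031] rows 6
W [-0.009, 0.007, -0.842] rows 4
```

Request:
{"op": "arm_command", "data": {
  "increments": [
    {"translation":[0,0,0],"twist":[0,0,0]},
    {"translation":[0,0,0],"twist":[0,0,0]},
    {"translation":[0,0,-0.004],"twist":[0,0,0]},
    {"translation":[0,0,-0.008],"twist":[0,0,0]},
    {"translation":[0,0,-0.008],"twist":[-0.009,0.007,0]}
  ],
  "grip": 0.6
}}

```text
t: 8.73
eef_pos: [0.4105, 0.3399, 0.0278]
tool_rot: [0.001, 0.832, 0.554, 0.0]
force: [0.4, -0.3, 0.5]
width: 0.0685
```

Request:
{"op": "arm_command", "data": {
  "increments": [
    {"translation":[0,0,0],"twist":[0,0,0]},
    {"translation":[0,0,0],"twist":[0,0,0]},
    {"translation":[0,0,0],"twist":[0,0,0]},
    {"translation":[0,0,0],"twist":[0,0,0]},
    {"translation":[0,0,0],"twist":[0,0,0]},
    {"translation":[0,0,0],"twist":[0,0,0]}
  ],
  "grip": -1
}}

```text
t: 9.23
eef_pos: [0.4105, 0.3399, 0.0281]
tool_rot: [0.0, 0.832, 0.554, 0.0]
force: [-2.0, -0.8, 7.8]
width: 0.0573
```

```bash
python3 -c "
from h import *
st();go((.596,.207,.039),down(1.596),via=[(.4118,.3405,.1),(.596,.207,.1)])"
```

```text
t 9.2 p [0.4105 0.3399 0.0281] psi 1.1751 z [ 0.001 -0.    -1.   ] F [-2.  -0.8  7.8] w 0.0573 j [ 0.54  0.42 -0.4   0.75 -0.    2.51]
T [0.002, 0.002, -0.144] rows 2
T [-0.102, 0.445, -0.143] rows 6
T [-0.102, 0.445, -0.021] rows 6
W [0.002, 0.0, -0.842] rows 4
```

Request:
{"op": "arm_command", "data": {
  "increments": [
    {"translation":[0,0,-0.08],"twist":[0,0,0]},
    {"translation":[0,0,-0.16],"twist":[0,0,-0.2]},
    {"translation":[-0.02,0.08,-0.17],"twist":[0,0,-0.4]},
    {"translation":[-0.04,0.15,-0.17],"twist":[0,0,-0.6]},
    {"translation":[-0.06,0.22,-0.17],"twist":[0,0,-0.842]},
    {"translation":[-0.08,0.3,-0.17],"twist":[0,0,-0.842]},
    {"translation":[-0.1,0.37,-0.17],"twist":[0,0,-0.842]},
    {"translation":[-0.102,0.445,-0.17],"twist":[0,0,-0.842]},
    {"translation":[-0.102,0.445,-0.15],"twist":[0,0,-0.842]},
    {"translation":[-0.102,0.445,-0.11],"twist":[0,0,-0.842]},
    {"translation":[-0.102,0.445,-0.08],"twist":[0,0,-0.842]},
    {"translation":[-0.102,0.445,-0.05],"twist":[0,0,-0.842]},
    {"translation":[-0.102,0.445,-0.03],"twist":[0,0,-0.842]},
    {"translation":[-0.102,0.445,-0.021],"twist":[0,0,-0.842]},
    {"translation":[-0.102,0.445,-0.021],"twist":[0,0,-0.842]}
  ]
}}

```text
t: 10.48
eef_pos: [0.5956, 0.2071, 0.0381]
tool_rot: [0.0, 0.698, 0.716, -0.0]
force: [0.2, -0.6, -1.1]
width: 0.0572
```

```bash
python3 -c "
from h import *
st();go((.601,.2155,.033),down(1.596),via=[(.596,.207,.033)])"
```

```text
t 10.5 p [0.5956 0.2071 0.0381] psi 1.5962 z [-0.    -0.001 -1.   ] F [ 0.2 -0.6 -1.1] w 0.0572 j [ 0.21  0.55 -0.12  0.9  -0.    1.75]
T [-0.0, 0.001, 0.01] rows 1
T [0.017, 0.011, 0.01] rows 1
W [-0.0, 0.001, 0.0] rows 1
```

Request:
{"op": "arm_command", "data": {
  "increments": [
    {"translation":[0,0,0.006],"twist":[0,0,0]},
    {"translation":[0.003,0.003,0.01],"twist":[0,0,0]},
    {"translation":[0.007,0.007,0.01],"twist":[0,0,0]},
    {"translation":[0.01,0.01,0.01],"twist":[0,0,0]},
    {"translation":[0.014,0.011,0.01],"twist":[0,0,0]},
    {"translation":[0.017,0.011,0.01],"twist":[0,0,0]},
    {"translation":[0.017,0.011,0.011],"twist":[0,0,0]},
    {"translation":[0.017,0.011,0.012],"twist":[0,0,0]}
  ]
}}

```text
t: 11.15
eef_pos: [0.6002, 0.2142, 0.0326]
tool_rot: [0.001, 0.698, 0.716, -0.002]
force: [-7.2, -13.3, 7.9]
width: 0.0572
```

```bash
python3 -c "
from h import *
st()"
```

```text
t 11.2 p [0.6002 0.2142 0.0326] psi 1.5959 z [-0.001 -0.004 -1.   ] F [ -7.2 -13.3   7.9] w 0.0572 j [ 0.22  0.57 -0.11  0.9  -0.    1.76]
```

Seated against both. Release, raise, and aim at the third carton so the wrist camera sees it.

Request:
{"op": "arm_command", "data": {
  "increments": [
    {"translation":[0,0,0],"twist":[0,0,0]},
    {"translation":[0,0,0],"twist":[0,0,0]},
    {"translation":[0,0,0],"twist":[0,0,0]},
    {"translation":[0,0,0],"twist":[0,0,0]},
    {"translation":[0,0,-0.03],"twist":[0,0,0]},
    {"translation":[0,0,-0.1],"twist":[0,0,0]},
    {"translation":[0.02,0,-0.18],"twist":[0,0,0]},
    {"translation":[0.08,-0.05,-0.24],"twist":[0,0,0]},
    {"translation":[0.15,-0.1,-0.28],"twist":[0,0,0]},
    {"translation":[0.2,-0.14,-0.3],"twist":[0,0,0]},
    {"translation":[0.2,-0.16,-0.3],"twist":[0,0,0]},
    {"translation":[0.2,-0.16,-0.3],"twist":[0,0,0]},
    {"translation":[0.2,-0.16,-0.3],"twist":[0,0,0]}
  ],
  "grip": 1
}}

```text
t: 12.23
eef_pos: [0.5176, 0.3132, 0.1824]
tool_rot: [0.001, 0.698, 0.716, -0.002]
force: [0.9, -0.4, 0.0]
width: 0.0853
```

Run:
```python
from h import *
st();c,im=snap("wrist","w3");m=brown(im)
print(fitbox([m],[c],.512,.406));print(proj(c,boxpts(.512,.406,.19))[[0,7]]*1.5625)
```

```text
t 12.2 p [0.5176 0.3132 0.1824] psi 1.5973 z [-0.001 -0.004 -1.   ] F [ 0.9 -0.4  0. ] w 0.0853 j [ 0.41  0.42  0.06  1.21 -0.    1.96]
(array([0.51272495, 0.40426978, 3.3479759 ]), np.float64(0.3331153157539124))
[[362.87452168 165.36604879]
 [446.67489367  72.44480114]]
```

View pics/w3.png

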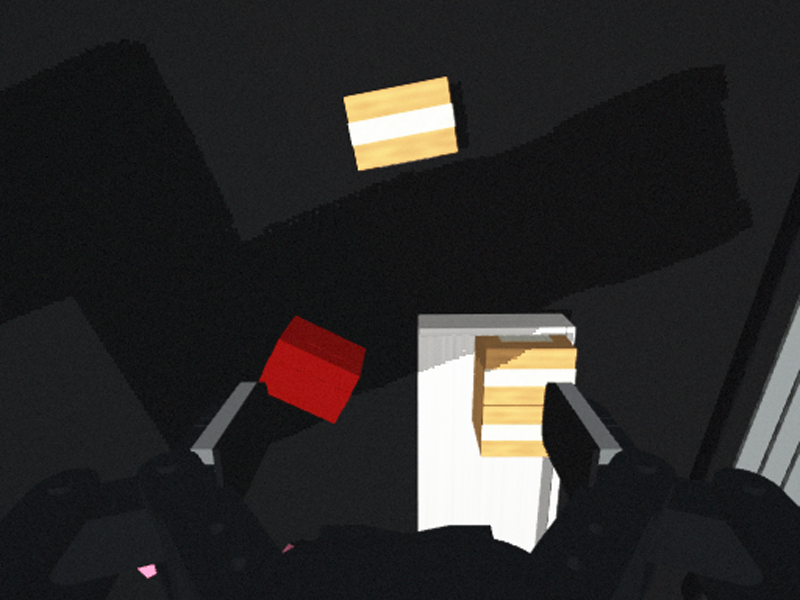

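Both cartons are in the row at (520,370) and (515,430), in contact. The third carton, with its band, is at (400,124).

```bash
python3 -c "
from h import *
go((.5127,.4048,.0285),down(1.77))"
```

```text
T [0.186, -0.006, 0.306] rows 5
W [-0.004, 0.009, -0.348] rows 2
```

Request:
{"op": "arm_command", "data": {
  "increments": [
    {"translation":[0.07,0,0.02],"twist":[0,0.01,-0.2]},
    {"translation":[0.14,0,0.06],"twist":[0,0.01,-0.348]},
    {"translation":[0.186,-0.006,0.12],"twist":[0,0.01,-0.348]},
    {"translation":[0.186,-0.006,0.18],"twist":[0,0.01,-0.348]},
    {"translation":[0.186,-0.006,0.24],"twist":[0,0.01,-0.348]},
    {"translation":[0.186,-0.006,0.28],"twist":[0,0.01,-0.348]},
    {"translation":[0.186,-0.006,0.3],"twist":[0,0.01,-0.348]},
    {"translation":[0.186,-0.006,0.304],"twist":[0,0.01,-0.348]},
    {"translation":[0.186,-0.006,0.304],"twist":[0,0.01,-0.348]}
  ]
}}

```text
t: 13.03
eef_pos: [0.5133, 0.4042, 0.0295]
tool_rot: [-0.001, 0.634, 0.774, -0.001]
force: [0.8, 0.7, -0.3]
width: 0.0857
```

Request:
{"op": "arm_command", "data": {
  "increments": [
    {"translation":[0,0,0],"twist":[0,0,0]},
    {"translation":[0,0,0],"twist":[0,0,0]},
    {"translation":[0,0,0],"twist":[0,0,0]},
    {"translation":[0,0,0],"twist":[0,0,0]},
    {"translation":[0,0,0],"twist":[0,0,0]},
    {"translation":[0,0,0],"twist":[0,0,0]},
    {"translation":[0,0,0],"twist":[0,0,0]}
  ],
  "grip": -1
}}

```text
t: 13.62
eef_pos: [0.5141, 0.4044, 0.031]
tool_rot: [-0.0, 0.634, 0.774, 0.0]
force: [1.0, -1.6, 6.0]
width: 0.057
```

```bash
python3 -c "
from h import *
st();z=arm.get_obs()['eef_pos'][2];go((.5965,.167,z+.01),down(1.596),via=[(.5965,.167,.11)])"
```

```text
t 13.6 p [0.5141 0.4044 0.031 ] psi 1.7689 z [ 0.     0.001 -1.   ] F [ 1.  -1.6  6. ] w 0.057 j [ 0.54  0.59 -0.06  0.91  0.    1.91]
T [-0.498, 0.068, -0.159] rows 7
T [-0.498, 0.068, -0.021] rows 7
W [0.0, -0.002, 0.346] rows 2
```

Request:
{"op": "arm_command", "data": {
  "increments": [
    {"translation":[0,0,-0.08],"twist":[0,0,0]},
    {"translation":[-0.02,0,-0.16],"twist":[0,0,0.1]},
    {"translation":[-0.1,0.01,-0.18],"twist":[0,0,0.2]},
    {"translation":[-0.17,0.02,-0.18],"twist":[0,0,0.346]},
    {"translation":[-0.24,0.03,-0.18],"twist":[0,0,0.346]},
    {"translation":[-0.31,0.04,-0.18],"twist":[0,0,0.346]},
    {"translation":[-0.38,0.05,-0.18],"twist":[0,0,0.346]},
    {"translation":[-0.45,0.06,-0.18],"twist":[0,0,0.346]},
    {"translation":[-0.498,0.068,-0.18],"twist":[0,0,0.346]},
    {"translation":[-0.498,0.068,-0.17],"twist":[0,0,0.346]},
    {"translation":[-0.498,0.068,-0.13],"twist":[0,0,0.346]},
    {"translation":[-0.498,0.068,-0.09],"twist":[0,0,0.346]},
    {"translation":[-0.498,0.068,-0.05],"twist":[0,0,0.346]},
    {"translation":[-0.498,0.068,-0.03],"twist":[0,0,0.346]},
    {"translation":[-0.498,0.068,-0.021],"twist":[0,0,0.346]},
    {"translation":[-0.498,0.068,-0.021],"twist":[0,0,0.346]}
  ]
}}

```text
t: 14.95
eef_pos: [0.5962, 0.1672, 0.041]
tool_rot: [-0.001, 0.698, 0.716, 0.0]
force: [0.4, -1.5, -0.4]
width: 0.0571
```

```bash
python3 -c "
from h import *
st();go((.6025,.1755,.0358),down(1.596),via=[(.596,.167,.0358)])"
```

```text
t 14.9 p [0.5962 0.1672 0.041 ] psi 1.5961 z [-0.001  0.001 -1.   ] F [ 0.4 -1.5 -0.4] w 0.0571 j [ 0.14  0.53 -0.15  0.89  0.    1.69]
T [-0.0, -0.0, 0.01] rows 1
T [0.016, 0.013, 0.01] rows 1
W [-0.001, -0.002, 0.0] rows 1
```

Request:
{"op": "arm_command", "data": {
  "increments": [
    {"translation":[0,0,0.006],"twist":[0,0,0]},
    {"translation":[0.003,0.003,0.01],"twist":[0,0,0]},
    {"translation":[0.007,0.007,0.01],"twist":[0,0,0]},
    {"translation":[0.01,0.01,0.01],"twist":[0,0,0]},
    {"translation":[0.014,0.013,0.01],"twist":[0,0,0]},
    {"translation":[0.018,0.014,0.01],"twist":[0,0,0]},
    {"translation":[0.02,0.014,0.011],"twist":[0,0,0]},
    {"translation":[0.02,0.014,0.0125],"twist":[0,0,0]},
    {"translation":[0.02,0.014,0.0125],"twist":[0,0,0]}
  ]
}}

```text
t: 15.7
eef_pos: [0.6016, 0.1736, 0.0353]
tool_rot: [0.001, 0.699, 0.715, -0.004]
force: [-10.8, -29.9, 15.0]
width: 0.0571
```

Request:
{"op": "arm_command", "data": {
  "increments": [
    {"translation":[0,0,0],"twist":[0,0,0]},
    {"translation":[0,0,0],"twist":[0,0,0]},
    {"translation":[0,0,0],"twist":[0,0,0]},
    {"translation":[0,0,0],"twist":[0,0,0]},
    {"translation":[0,0,-0.03],"twist":[0,0,0]},
    {"translation":[0,0,-0.1],"twist":[0,0,0]},
    {"translation":[-0.06,0,-0.16],"twist":[0,0,0]},
    {"translation":[-0.12,0,-0.2],"twist":[0,0,0]},
    {"translation":[-0.16,-0.05,-0.24],"twist":[0,0,0]},
    {"translation":[-0.16,-0.1,-0.26],"twist":[0,0,0]},
    {"translation":[-0.16,-0.1,-0.26],"twist":[0,0,0]},
    {"translation":[-0.16,-0.1,-0.26],"twist":[0,0,0]}
  ],
  "grip": 1
}}

```text
t: 16.7
eef_pos: [0.5538, 0.0935, 0.1671]
tool_rot: [0.002, 0.699, 0.715, -0.003]
force: [-0.2, -0.1, -1.2]
width: 0.0854
```

Run:
```python
from h import *
st();c,im=snap("wrist","w4",(200,0,400,150))
C=np.array([.6284,.274]);Ry=Rt.from_euler("z",.025).as_matrix()
for i in range(3):
    q=np.r_[C,.0]+Ry@[-.029,-.02-.04*i,0]; print(np.round(q,4))
```

```text
t 16.7 p [0.5538 0.0935 0.1671] psi 1.5945 z [-0.001 -0.007 -1.   ] F [-0.2 -0.1 -1.2] w 0.0854 j [ 0.03  0.35 -0.09  1.13 -0.01  1.57]
[0.5999 0.2533 0.    ]
[0.6009 0.2133 0.    ]
[0.6019 0.1733 0.    ]
```

View pics/w4.png

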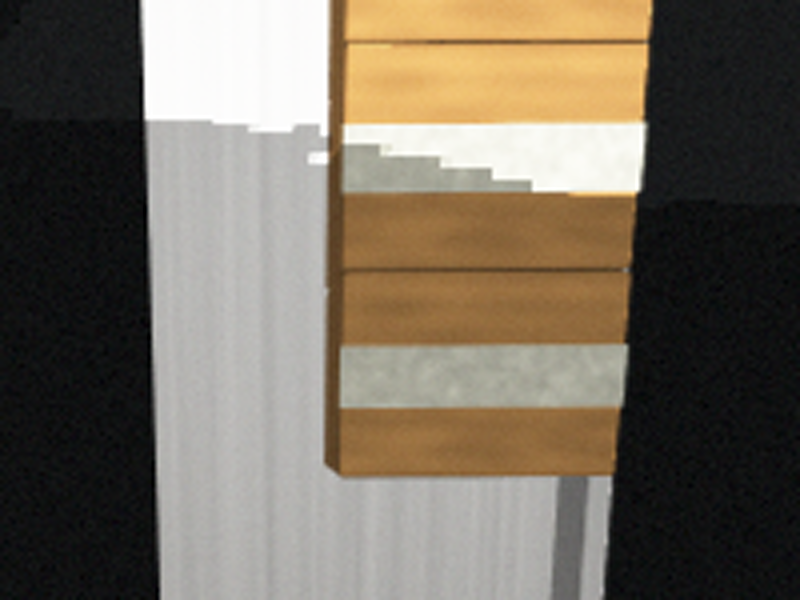

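The row is tight at (480,270), with even contact lines and the -x faces flush. The measured slot-3 centre matches the prediction within about 0.5 mm. Now the dish.

Request:
{"op": "arm_command", "data": {
  "increments": [
    {"translation":[-0.08,0,-0.05],"twist":[-0.01,0.01,-0.1]},
    {"translation":[-0.16,0,-0.1],"twist":[-0.01,0.01,-0.1]},
    {"translation":[-0.24,0,-0.12],"twist":[-0.01,0.01,-0.1]},
    {"translation":[-0.32,0,-0.12],"twist":[-0.01,0.01,-0.1]},
    {"translation":[-0.4,0,-0.12],"twist":[-0.01,0.01,-0.1]},
    {"translation":[-0.48,0,-0.12],"twist":[-0.01,0.01,-0.1]},
    {"translation":[-0.56,0,-0.12],"twist":[-0.01,0.01,-0.1]},
    {"translation":[-0.64,0,-0.12],"twist":[-0.01,0.01,-0.1]},
    {"translation":[-0.72,0,-0.12],"twist":[-0.01,0.01,-0.1]},
    {"translation":[-0.8,0,-0.12],"twist":[-0.01,0.01,-0.1]},
    {"translation":[-0.88,0,-0.12],"twist":[-0.01,0.01,-0.1]},
    {"translation":[-0.95,0,-0.12],"twist":[-0.01,0.01,-0.1]},
    {"translation":[-0.95,0,-0.12],"twist":[-0.01,0.01,-0.1]},
    {"translation":[-0.95,0,-0.12],"twist":[-0.01,0.01,-0.1]}
  ]
}}

```text
t: 17.92
eef_pos: [0.5662, -0.3824, 0.2275]
tool_rot: [0.001, 0.681, 0.732, 0.0]
force: [0.9, 0.1, 0.1]
width: 0.0854
```

Run:
```python
from h import *
st();c,im=snap("wrist","w5");np.save("wc5.npy",c,allow_pickle=True)
```

```text
t 17.9 p [ 0.5662 -0.3824  0.2275] psi 1.6431 z [ 0.002 -0.    -1.   ] F [0.9 0.1 0.1] w 0.0854 j [-0.71  0.55  0.41  1.43  0.    0.78]
```

View pics/w5.png

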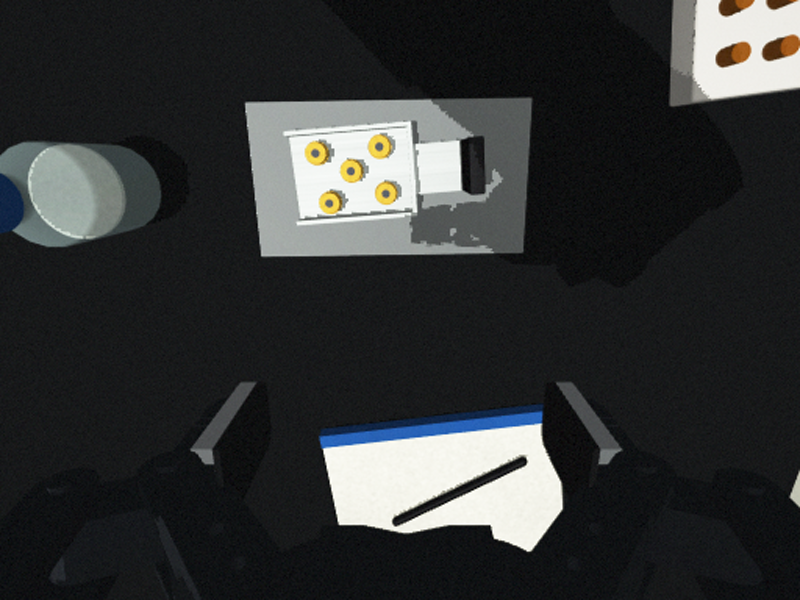

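Wrist view: the dish's pan corners are at (285,133), (414,121), (419,213) and (297,223), and the tab is at (473,165). All five fittings are upright. Pad corners are at (246,102), (532,98), (523,252) and (262,256).

Run:
```python
from h import *
from scipy.optimize import least_squares
c=np.load("wc5.npy",allow_pickle=True).item()
M=np.array([[-45,33,22.5],[-45,-33,22.5],[45,33,22.5],[45,-33,22.5]])/1e3
px=np.array([[285,133],[297.5,223],[413,121],[419,213]])/1.5625
tf=lambda M,p: M@Rt.from_euler("z",p[2]).as_matrix().T+[p[0],p[1],0]
r=least_squares(lambda p:(proj(c,tf(M,p))-px).ravel(),[.52,-.32,.1]);print("dish",np.round(r.x,4),np.round(r.fun,2))
t=np.array([[80,-18,57],[90,-18,57],[80,18,57],[90,18,57],[80,-18,8],[90,-18,8],[85,0,33]])/1e3
print("tab px",np.round(proj(c,tf(t,r.x))*1.5625,0).tolist(),"tab xy",tf(t,r.x)[6])
P=np.array([[-105,57.5,3],[-105,-57.5,3],[105,57.5,3],[105,-57.5,3]])/1e3
pp=np.array([[246,102],[262,256],[532,98],[523,252]])/1.5625
q=least_squares(lambda p:(proj(c,tf(P,p))-pp).ravel(),[.55,-.32,.1]);print("pad",np.round(q.x,4),np.round(q.fun,2))
print("pad_top",tf(np.array([[-.02,0,0.003]]),q.x))
T=np.array([[58,58,62],[58,-58,62],[-58,-58,62],[-58,58,62]])/1e3
tp=np.array([[466,294],[539,297],[537,367],[462,363]])/1.5625;ct=arm.get_calibration("top")
q=least_squares(lambda p:(proj(ct,tf(T,p))-tp).ravel(),[.43,-.12,0]);print("tub",np.round(q.x,4),np.round(q.fun,2))
```

```text
dish [ 0.5248 -0.3223  0.1533] [-0.36 -1.47  0.51  1.27 -0.31 -0.85  0.21  1.33]
tab px [[473.0, 194.0], [488.0, 192.0], [470.0, 136.0], [486.0, 134.0], [463.0, 189.0], [477.0, 188.0], [474.0, 164.0]] tab xy [ 0.60883172 -0.30931768  0.033     ]
pad [ 0.5513 -0.326   0.0868] [-0.91 -0.37 -0.61  0.64  0.91 -0.58  0.61  0.8 ]
pad_top [[ 0.53134672 -0.32775655  0.003     ]]
tub [ 0.4316 -0.1267 -0.0691] [ 0.31 -0.98 -0.64 -0.4  -0.56  0.76  0.89  0.59]
```

```bash
python3 -c "
from h import *
go((.6088,-.3093,.021),down(1.724),via=[(.6088,-.3093,.09)])"
```

```text
T [0.137, 0.095, 0.276] rows 4
T [0.137, 0.095, 0.414] rows 6
W [0.004, 0.001, -0.159] rows 1
```

Request:
{"op": "arm_command", "data": {
  "increments": [
    {"translation":[0.06,0.04,0.06],"twist":[0,0,-0.159]},
    {"translation":[0.12,0.08,0.1],"twist":[0,0,-0.159]},
    {"translation":[0.137,0.095,0.17],"twist":[0,0,-0.159]},
    {"translation":[0.137,0.095,0.23],"twist":[0,0,-0.159]},
    {"translation":[0.137,0.095,0.27],"twist":[0,0,-0.159]},
    {"translation":[0.137,0.095,0.276],"twist":[0,0,-0.159]},
    {"translation":[0.137,0.095,0.276],"twist":[0,0,-0.159]},
    {"translation":[0.137,0.095,0.31],"twist":[0,0,-0.159]},
    {"translation":[0.137,0.095,0.35],"twist":[0,0,-0.159]},
    {"translation":[0.137,0.095,0.38],"twist":[0,0,-0.159]},
    {"translation":[0.137,0.095,0.4],"twist":[0,0,-0.159]},
    {"translation":[0.137,0.095,0.41],"twist":[0,0,-0.159]},
    {"translation":[0.137,0.095,0.414],"twist":[0,0,-0.159]},
    {"translation":[0.137,0.095,0.414],"twist":[0,0,-0.159]}
  ],
  "grip": -0.06
}}

```text
t: 19.13
eef_pos: [0.6094, -0.3094, 0.022]
tool_rot: [0.001, 0.651, 0.759, 0.001]
force: [0.1, 0.4, -0.2]
width: 0.0399
```

```bash
python3 -c "
from h import *
st();snap('wrist','w6',(100,120,412,354))"
```

```text
t 19.1 p [ 0.6094 -0.3094  0.022 ] psi 1.7241 z [ 0.003 -0.001 -1.   ] F [ 0.1  0.4 -0.2] w 0.0399 j [-0.59  0.64  0.01  0.94  0.    0.83]
```

View pics/w6.png

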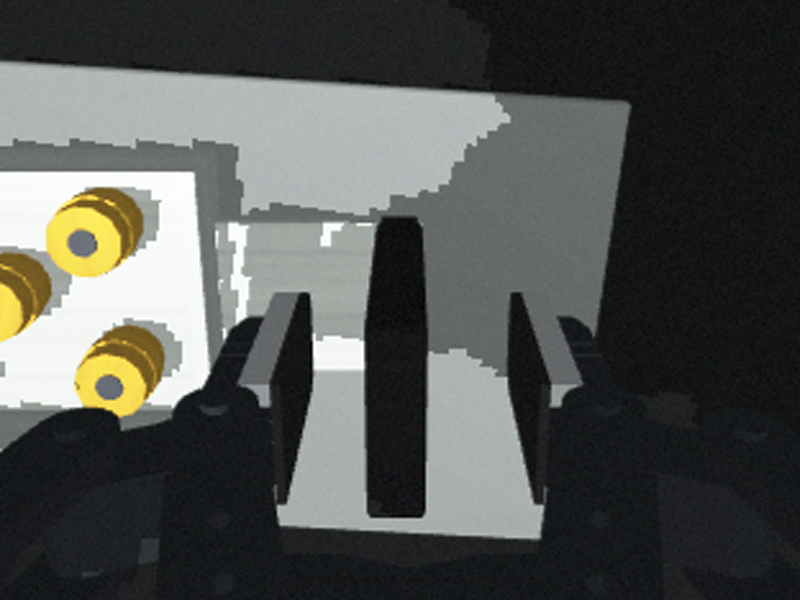

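The tab at (396,370) stands between the fingers, nearly centred, so I close.

Request:
{"op": "arm_command", "data": {
  "increments": [
    {"translation":[0,0,0],"twist":[0,0,0]},
    {"translation":[0,0,0],"twist":[0,0,0]},
    {"translation":[0,0,0],"twist":[0,0,0]},
    {"translation":[0,0,0],"twist":[0,0,0]},
    {"translation":[0,0,0],"twist":[0,0,0]},
    {"translation":[0,0,0],"twist":[0,0,0]},
    {"translation":[0,0,0],"twist":[0,0,0]}
  ],
  "grip": -1,
  "newtons": 90
}}

```text
t: 19.77
eef_pos: [0.6098, -0.3098, 0.0232]
tool_rot: [0.002, 0.651, 0.759, 0.001]
force: [-0.9, -0.0, 5.7]
width: 0.0087
```

Request:
{"op": "arm_command", "data": {
  "increments": [
    {"translation":[0,0,-0.01],"twist":[0,0,0]},
    {"translation":[0,0,-0.03],"twist":[0,0,0]},
    {"translation":[0,0,-0.06],"twist":[0,0,0]},
    {"translation":[0,0,-0.1],"twist":[0,0,0]},
    {"translation":[0,0,-0.14],"twist":[0,0,0]},
    {"translation":[0,0,-0.18],"twist":[0,0,0]},
    {"translation":[0,0,-0.22],"twist":[0,0,0]},
    {"translation":[0,0,-0.25],"twist":[0,0,0]},
    {"translation":[0,0,-0.27],"twist":[0,0,0]},
    {"translation":[0,0,-0.28],"twist":[0,0,0]},
    {"translation":[0,0,-0.28],"twist":[0,0,0]}
  ]
}}

```text
t: 20.68
eef_pos: [0.6096, -0.3097, 0.1643]
tool_rot: [0.003, 0.651, 0.759, 0.001]
force: [0.7, -0.6, -2.1]
width: 0.0088
```

Run:
```python
from h import *
st()
# dish frame in tool: yaw .1533, tab plane at TCP; lip local to TCP (level): dish axes
zu=.022-.003
Rd=Rt.from_euler("z",.1533)
Rt0=down(1.7241)
lip=Rt0.inv().apply(Rd.apply([-.130,0,.003-zu])); print("lip in tool",lip)
snap('scene','s7',(60,120,316,312))
for tilt in(0,.87,.95):
  for s in(1,-1):
    R=down(1.7241,s*tilt); print(tilt,s,"lip rel TCP",np.round(R.apply(lip),3),"z",np.round(R.apply([0,0,1]),2))
R=down(1.7241)
```

```text
t 20.7 p [ 0.6096 -0.3097  0.1643] psi 1.724 z [ 0.005 -0.003 -1.   ] F [ 0.7 -0.6 -2.1] w 0.0088 j [-0.59  0.56  0.25  1.26  0.    0.83]
lip in tool [ 4.77516663e-07 -1.30000000e-01  1.60000000e-02]
0 1 lip rel TCP [-0.128 -0.02  -0.016] z [ 0.  0. -1.]
0 -1 lip rel TCP [-0.128 -0.02  -0.016] z [ 0.  0. -1.]
0.87 1 lip rel TCP [-0.095 -0.015  0.089] z [-0.76 -0.12 -0.64]
0.87 -1 lip rel TCP [-0.071 -0.011 -0.11 ] z [ 0.76  0.12 -0.64]
0.95 1 lip rel TCP [-0.088 -0.014  0.096] z [-0.8  -0.12 -0.58]
0.95 -1 lip rel TCP [-0.062 -0.01  -0.115] z [ 0.8   0.12 -0.58]
```

View pics/s7.png

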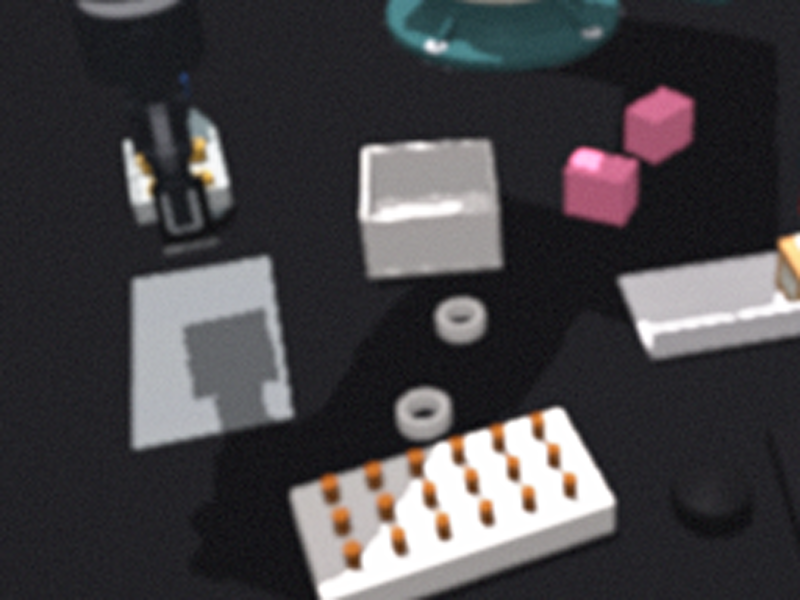

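Dish is lifted level with the fittings inside. Carry it level to the tub.

```bash
python3 -c "
from h import *
go((.575,-.107,.185),down(1.724))"
```

```text
T [0.411, -0.006, -0.045] rows 5
W [0.008, 0.005, 0.0] rows 1
```

Request:
{"op": "arm_command", "data": {
  "increments": [
    {"translation":[0.01,0,-0.01],"twist":[0,0,0]},
    {"translation":[0.03,0,-0.02],"twist":[0,0,0]},
    {"translation":[0.06,0,-0.03],"twist":[0,0,0]},
    {"translation":[0.1,0,-0.04],"twist":[0,0,0]},
    {"translation":[0.15,0,-0.045],"twist":[0,0,0]},
    {"translation":[0.2,-0.003,-0.045],"twist":[0,0,0]},
    {"translation":[0.25,-0.006,-0.045],"twist":[0,0,0]},
    {"translation":[0.3,-0.006,-0.045],"twist":[0,0,0]},
    {"translation":[0.34,-0.006,-0.045],"twist":[0,0,0]},
    {"translation":[0.37,-0.006,-0.045],"twist":[0,0,0]},
    {"translation":[0.39,-0.006,-0.045],"twist":[0,0,0]},
    {"translation":[0.405,-0.006,-0.045],"twist":[0,0,0]},
    {"translation":[0.411,-0.006,-0.045],"twist":[0,0,0]},
    {"translation":[0.411,-0.006,-0.045],"twist":[0,0,0]}
  ]
}}

```text
t: 21.9
eef_pos: [0.5749, -0.1066, 0.1852]
tool_rot: [0.002, 0.651, 0.759, 0.001]
force: [0.1, -0.2, -2.5]
width: 0.0086
```

Run:
```python
from h import *
st();lip=np.array([0,-.13,.016]);S=R0();o=arm.get_obs()["eef_pos"]
print("lip now",o+S.apply(lip))
L0=o+S.apply(lip);L1=np.array([.449,-.127,.066])
for a in(.125,.25,.375,.5,.92):
    R=S*Rt.from_rotvec([-a,0,0]); L=L0+(L1-L0)*a/.92
    print(a,np.round(S.inv().apply(L-R.apply(lip)-o)/.5,3), R.apply([0,0,1]).round(2))
```

```text
t 21.9 p [ 0.5749 -0.1066  0.1852] psi 1.7243 z [ 0.004 -0.002 -1.   ] F [ 0.1 -0.2 -2.5] w 0.0086 j [-0.32  0.38 -0.    1.19 -0.    1.09]
lip now [ 0.44650716 -0.12651025  0.16867283]
0.125 [-0.    -0.005 -0.004] [ 0.13  0.02 -0.99]
0.25 [-0.    -0.015 -0.008] [ 0.25  0.04 -0.97]
0.375 [-0.    -0.028 -0.009] [ 0.37  0.05 -0.93]
0.5 [-0.001 -0.045 -0.009] [ 0.48  0.07 -0.88]
0.92 [-0.001 -0.124  0.011] [ 0.79  0.12 -0.6 ]
```

Request:
{"op": "arm_command", "data": {
  "increments": [
    {"translation":[0,0,0.02],"twist":[-0.05,0,0]},
    {"translation":[0,-0.002,0.04],"twist":[-0.12,0,0]},
    {"translation":[0,-0.005,0.06],"twist":[-0.22,0,0]},
    {"translation":[0,-0.01,0.08],"twist":[-0.35,0,0]},
    {"translation":[0,-0.015,0.1],"twist":[-0.48,0,0]},
    {"translation":[0,-0.02,0.11],"twist":[-0.6,0,0]},
    {"translation":[0,-0.025,0.115],"twist":[-0.7,0,0]},
    {"translation":[0,-0.025,0.115],"twist":[-0.7,0,0]}
  ]
}}

```text
t: 22.57
eef_pos: [0.5605, -0.1091, 0.1265]
tool_rot: [0.115, 0.641, 0.747, 0.133]
force: [1.0, 0.3, -2.1]
width: 0.0088
```

Run:
```python
from h import *
st();lip=np.array([0,-.13,.016]);S=R0();o=arm.get_obs()["eef_pos"]
L0=o+S.apply(lip);L1=np.array([.449,-.127,.066]);print("lip now",L0)
for a in(.125,.25,.375,.5):
    R=S*Rt.from_rotvec([-a,0,0]); L=L0+(L1-L0)*a/.5
    print(a,np.round(S.inv().apply(L-R.apply(lip)-o)/.5,3), R.apply([0,0,1]).round(2))
```

```text
t 22.6 p [ 0.5605 -0.1091  0.1265] psi 1.7224 z [ 0.343  0.051 -0.938] F [ 1.   0.3 -2.1] w 0.0088 j [-0.43  0.2  -0.51  0.56  0.19  1.02]
lip now [ 0.44546697 -0.12672786  0.06640197]
0.125 [-0.    -0.004 -0.031] [ 0.46  0.07 -0.89]
0.25 [-0.001 -0.013 -0.062] [ 0.56  0.08 -0.82]
0.375 [-0.001 -0.025 -0.091] [ 0.66  0.1  -0.75]
0.5 [-0.002 -0.041 -0.118] [ 0.75  0.11 -0.66]
```

Request:
{"op": "arm_command", "data": {
  "increments": [
    {"translation":[0,-0.004,-0.031],"twist":[-0.25,0,0]},
    {"translation":[0,-0.013,-0.062],"twist":[-0.5,0,0]},
    {"translation":[0,-0.025,-0.091],"twist":[-0.75,0,0]},
    {"translation":[-0.002,-0.041,-0.118],"twist":[-1,0,0]},
    {"translation":[-0.002,-0.041,-0.118],"twist":[-1,0,0]},
    {"translation":[-0.002,-0.041,-0.118],"twist":[-1,0,0]}
  ]
}}

```text
t: 23.07
eef_pos: [0.52, -0.117, 0.1737]
tool_rot: [0.27, 0.595, 0.69, 0.313]
force: [0.7, -0.4, -1.3]
width: 0.0085
```

Request:
{"op": "arm_command", "data": {
  "increments": [
    {"translation":[0,-0.006,-0.024],"twist":[-0.2,0,0]},
    {"translation":[0,-0.006,-0.024],"twist":[-0.2,0,0]},
    {"translation":[0,-0.006,-0.024],"twist":[-0.2,0,0]},
    {"translation":[0,-0.006,-0.024],"twist":[-0.2,0,0]},
    {"translation":[0,-0.006,-0.024],"twist":[-0.2,0,0]},
    {"translation":[0,-0.006,-0.024],"twist":[-0.2,0,0]},
    {"translation":[0,-0.006,-0.024],"twist":[-0.2,0,0]},
    {"translation":[0,-0.006,-0.024],"twist":[-0.2,0,0]},
    {"translation":[0,-0.006,-0.024],"twist":[-0.2,0,0]},
    {"translation":[0,-0.006,-0.024],"twist":[-0.2,0,0]},
    {"translation":[0,-0.006,-0.024],"twist":[-0.2,0,0]},
    {"translation":[0,-0.006,-0.024],"twist":[-0.2,0,0]}
  ]
}}

```text
t: 24.07
eef_pos: [0.5091, -0.1186, 0.1794]
tool_rot: [0.299, 0.58, 0.673, 0.347]
force: [0.3, 0.5, -1.9]
width: 0.0088
```

Run:
```python
from h import *
st();a=arm.read_camera("top");b=arm.read_camera("wrist");s=arm.read_camera("scene")
k=lambda i,x0,y0:cv2.resize(i[y0:y0+150,x0:x0+160],(400,375),interpolation=cv2.INTER_CUBIC)
cv2.imwrite("pics/m8.png",np.hstack([k(a,260,120),k(s,100,110)])[...,::-1])
```

```text
t 24.1 p [ 0.5091 -0.1186  0.1794] psi 1.7186 z [ 0.805  0.12  -0.581] F [ 0.3  0.5 -1.9] w 0.0088 j [-0.76 -0.03 -1.06 -0.17  0.7   0.93]
```

View pics/m8.png

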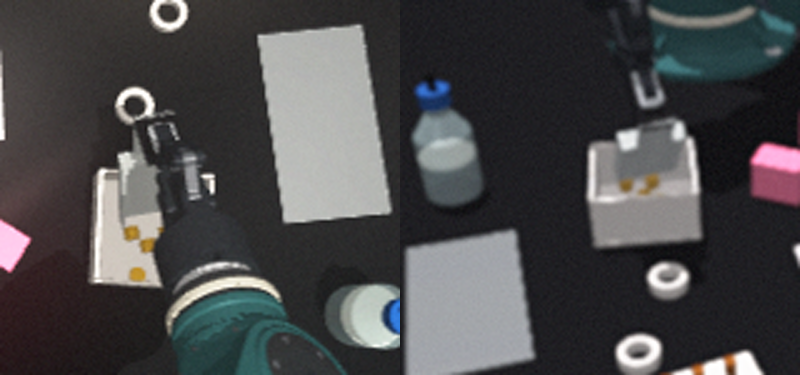

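Fittings lie in the tub at about (135,250) top and (640,185) scene, and the dish looks empty. Un-tilt and lift.

Run:
```python
from h import *
lip=np.array([0,-.13,.016]);S=R0();o=arm.get_obs()["eef_pos"]
L0=o+S.apply(lip);L1=L0+[.01,0,.06];print("lip now",L0)
for a in(.125,.25,.375,.5):
    R=S*Rt.from_rotvec([a,0,0]); L=L0+(L1-L0)*a/.5
    print(a,np.round(S.inv().apply(L-R.apply(lip)-o)/.5,3))
```

```text
lip now [ 0.44734362 -0.12784679  0.06425917]
0.125 [-0.001  0.029  0.019]
0.25 [-0.001  0.054  0.039]
0.375 [-0.002  0.076  0.057]
0.5 [-0.003  0.093  0.075]
```

Request:
{"op": "arm_command", "data": {
  "increments": [
    {"translation":[0,0.029,0.019],"twist":[0.25,0,0]},
    {"translation":[0,0.054,0.039],"twist":[0.5,0,0]},
    {"translation":[0,0.076,0.057],"twist":[0.75,0,0]},
    {"translation":[0,0.093,0.075],"twist":[1,0,0]},
    {"translation":[0,0.093,0.075],"twist":[1,0,0]},
    {"translation":[0,0.093,0.075],"twist":[1,0,0]}
  ]
}}

```text
t: 24.72
eef_pos: [0.5688, -0.11, 0.1975]
tool_rot: [0.145, 0.636, 0.739, 0.168]
force: [-0.4, -0.5, -1.5]
width: 0.0088
```

```bash
python3 -c "
from h import *
st();go((.585,-.13,.2),down(1.69))"
```

```text
t 24.7 p [ 0.5688 -0.11    0.1975] psi 1.7209 z [ 0.428  0.063 -0.901] F [-0.4 -0.5 -1.5] w 0.0088 j [-0.46  0.11 -0.45  0.63  0.25  1.01]
T [-0.044, 0.026, 0.007] rows 1
W [0.895, -0.01, 0.062] rows 4
```

Request:
{"op": "arm_command", "data": {
  "increments": [
    {"translation":[-0.01,0.006,0],"twist":[0.25,0,0.02]},
    {"translation":[-0.02,0.013,0],"twist":[0.5,0,0.03]},
    {"translation":[-0.03,0.02,0.003],"twist":[0.7,0,0.05]},
    {"translation":[-0.044,0.026,0.007],"twist":[0.895,-0.01,0.062]},
    {"translation":[-0.044,0.026,0.007],"twist":[0.895,-0.01,0.062]},
    {"translation":[-0.044,0.026,0.007],"twist":[0.895,-0.01,0.062]}
  ]
}}

```text
t: 25.22
eef_pos: [0.5863, -0.1299, 0.1979]
tool_rot: [-0.0, 0.664, 0.748, 0.001]
force: [-0.0, -0.1, -1.7]
width: 0.009
```

```bash
python3 -c "
from h import *
st();go((.6166,-.3204,.035),down(1.658),via=[(.6166,-.3204,.12)])"
```

```text
t 25.2 p [ 0.5863 -0.1299  0.1979] psi 1.6899 z [ 0.001  0.002 -1.   ] F [-0.  -0.1 -1.7] w 0.009 j [-0.35  0.4   0.08  1.24  0.    1.1 ]
T [-0.386, 0.015, 0.155] rows 5
T [-0.386, 0.015, 0.325] rows 7
W [0.002, -0.004, 0.064] rows 1
```

Request:
{"op": "arm_command", "data": {
  "increments": [
    {"translation":[-0.06,0,0],"twist":[0,0,0.064]},
    {"translation":[-0.12,0,0],"twist":[0,0,0.064]},
    {"translation":[-0.19,0,0.03],"twist":[0,0,0.064]},
    {"translation":[-0.26,0.01,0.06],"twist":[0,0,0.064]},
    {"translation":[-0.33,0.015,0.1],"twist":[0,0,0.064]},
    {"translation":[-0.386,0.015,0.155],"twist":[0,0,0.064]},
    {"translation":[-0.386,0.015,0.2],"twist":[0,0,0.064]},
    {"translation":[-0.386,0.015,0.25],"twist":[0,0,0.064]},
    {"translation":[-0.386,0.015,0.29],"twist":[0,0,0.064]},
    {"translation":[-0.386,0.015,0.315],"twist":[0,0,0.064]},
    {"translation":[-0.386,0.015,0.325],"twist":[0,0,0.064]},
    {"translation":[-0.386,0.015,0.325],"twist":[0,0,0.064]},
    {"translation":[-0.386,0.015,0.325],"twist":[0,0,0.064]}
  ]
}}

```text
t: 26.3
eef_pos: [0.6165, -0.3204, 0.0362]
tool_rot: [0.0, 0.676, 0.737, 0.001]
force: [-0.1, -0.2, -1.8]
width: 0.0087
```

```bash
python3 -c "
from h import *
st();go((.6166,-.3204,.0225),down(1.658))"
```

```text
t 26.3 p [ 0.6165 -0.3204  0.0362] psi 1.6575 z [ 0.003  0.002 -1.   ] F [-0.1 -0.2 -1.8] w 0.0087 j [-0.6   0.65  0.07  0.99  0.    0.89]
T [0.0, 0.0, 0.027] rows 1
W [0.006, -0.003, -0.001] rows 1
```

Request:
{"op": "arm_command", "data": {
  "increments": [
    {"translation":[0,0,0.008],"twist":[0.006,-0.003,0]},
    {"translation":[0,0,0.015],"twist":[0.006,-0.003,0]},
    {"translation":[0,0,0.021],"twist":[0.006,-0.003,0]},
    {"translation":[0,0,0.024],"twist":[0.006,-0.003,0]},
    {"translation":[0,0,0.027],"twist":[0.006,-0.003,0]},
    {"translation":[0,0,0.027],"twist":[0.006,-0.003,0]}
  ]
}}

```text
t: 26.8
eef_pos: [0.6166, -0.3204, 0.0232]
tool_rot: [0.0, 0.676, 0.737, -0.0]
force: [-2.2, 1.2, 6.1]
width: 0.0089
```

```bash
python3 -c "
from h import *
st()"
```

```text
t 26.8 p [ 0.6166 -0.3204  0.0232] psi 1.6576 z [ 0. -0. -1.] F [-2.2  1.2  6.1] w 0.0089 j [-0.6   0.66  0.05  0.96 -0.    0.89]
```

Contact is felt. Open part way to clear the pan wall, then retreat straight up and back.

Request:
{"op": "arm_command", "data": {
  "increments": [
    {"translation":[0,0,0],"twist":[0,0,0]},
    {"translation":[0,0,0],"twist":[0,0,0]},
    {"translation":[0,0,0],"twist":[0,0,0]},
    {"translation":[0,0,0],"twist":[0,0,0]},
    {"translation":[0,0,0],"twist":[0,0,0]},
    {"translation":[0,0,-0.03],"twist":[0,0,0]},
    {"translation":[0,0,-0.07],"twist":[0,0,0]},
    {"translation":[0,0,-0.13],"twist":[0,0,0]},
    {"translation":[0,0,-0.2],"twist":[0,0,0]},
    {"translation":[0,0,-0.28],"twist":[0,0,0]},
    {"translation":[0,0,-0.36],"twist":[0,0,0]},
    {"translation":[-0.05,0,-0.42],"twist":[0,0,0]},
    {"translation":[-0.1,-0.08,-0.44],"twist":[0,0,0]},
    {"translation":[-0.14,-0.14,-0.44],"twist":[0,0,0]},
    {"translation":[-0.14,-0.14,-0.44],"twist":[0,0,0]},
    {"translation":[-0.14,-0.14,-0.44],"twist":[0,0,0]}
  ],
  "grip": -0.06
}}

```text
t: 28.13
eef_pos: [0.5516, -0.3975, 0.2436]
tool_rot: [0.0, 0.677, 0.736, -0.0]
force: [0.6, 1.0, -0.2]
width: 0.0402
```

Run:
```python
from h import *
st();c,im=snap("wrist","w9");np.save("wc9.npy",c,allow_pickle=True)
a=arm.read_camera("top");cv2.imwrite("pics/t9.png",cv2.resize(a[110:270,90:450][...,::-1],(800,356),interpolation=cv2.INTER_CUBIC))
```

```text
t 28.1 p [ 0.5516 -0.3975  0.2436] psi 1.6547 z [ 0.001 -0.001 -1.   ] F [ 0.6  1.  -0.2] w 0.0402 j [-0.74  0.55  0.44  1.46 -0.    0.74]
```

View pics/w9.png

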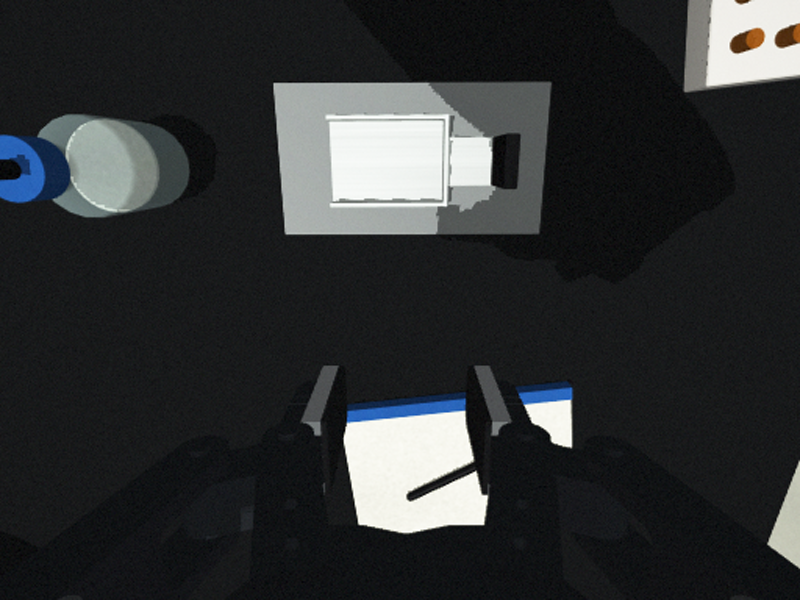

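View pics/t9.png

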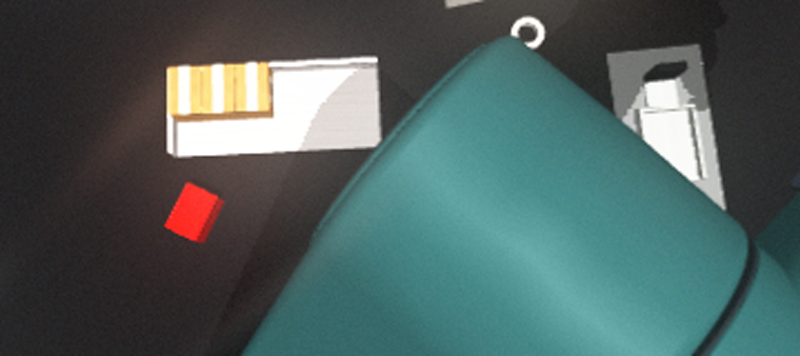

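Dish is empty, level and square on its pad place, at (390,160). The row is intact at (220,90). One look into the tub to count the fittings and check the rest.

Request:
{"op": "arm_command", "data": {
  "increments": [
    {"translation":[0.07,-0.03,-0.02],"twist":[0,0,0]},
    {"translation":[0.14,-0.06,-0.03],"twist":[0,0,0]},
    {"translation":[0.21,-0.09,-0.03],"twist":[0,0,0]},
    {"translation":[0.28,-0.12,-0.03],"twist":[0,0,0]},
    {"translation":[0.34,-0.15,-0.03],"twist":[0,0,0]},
    {"translation":[0.37,-0.17,-0.03],"twist":[0,0,0]},
    {"translation":[0.37,-0.17,-0.03],"twist":[0,0,0]},
    {"translation":[0.37,-0.17,-0.03],"twist":[0,0,0]}
  ],
  "grip": 1
}}

```text
t: 28.9
eef_pos: [0.4528, -0.2176, 0.2584]
tool_rot: [0.0, 0.675, 0.738, 0.0]
force: [0.6, -0.2, 0.1]
width: 0.0853
```

Run:
```python
from h import *
st();c,im=snap("wrist","w10")
from scipy.optimize import least_squares
c=np.load("wc9.npy",allow_pickle=True).item()
M=np.array([[-45,33,22.5],[-45,-33,22.5],[45,33,22.5],[45,-33,22.5]])/1e3
P=np.array([[-105,57.5,3],[-105,-57.5,3],[105,57.5,3],[105,-57.5,3]])/1e3
tf=lambda M,p: M@Rt.from_euler("z",p[2]).as_matrix().T+[p[0],p[1],0]
for M_,px in((M,[[326,116],[330,206],[449,115],[449,207]]),(P,[[274,83],[286,234],[551,82],[540,234]])):
    r=least_squares(lambda p:(proj(c,tf(M_,p))-np.array(px)/1.5625).ravel(),[.53,-.32,.1]);print(np.round(r.x,4),np.round(tf(np.array([[-.02,0,0]]),r.x),4))
```

```text
t 28.9 p [ 0.4528 -0.2176  0.2584] psi 1.6596 z [ 0.001 -0.    -1.   ] F [ 0.6 -0.2  0.1] w 0.0853 j [-0.61  0.22 -0.04  1.31  0.    0.87]
[ 0.5331 -0.328   0.0885] [[ 0.5132 -0.3298  0.    ]]
[ 0.5515 -0.3263  0.0875] [[ 0.5316 -0.328   0.    ]]
```

View pics/w10.png

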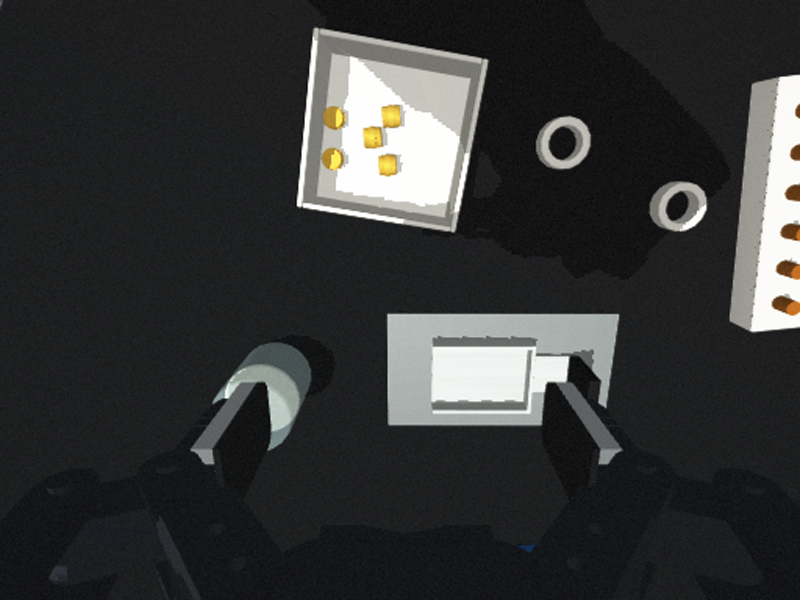

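Run:
```python
from h import *
for n in("scene","top"):
    c=arm.get_calibration(n);m=brown(arm.read_camera(n));k,_,s,q=cv2.connectedComponentsWithStats(m)
    print(n,[(s[i].tolist(),np.round(back(c,*q[i],.03)[:2],3).tolist()) for i in range(1,k) if s[i,4]>60])
print(arm.job_done());
```

```text
scene [([187, 179, 17, 9, 107], [0.413, -0.132]), ([308, 189, 53, 27, 970], [0.582, 0.227]), ([203, 259, 10, 19, 74], [0.748, -0.136]), ([190, 263, 14, 29, 109], [0.772, -0.163]), ([176, 267, 14, 30, 116], [0.777, -0.193]), ([162, 271, 13, 31, 116], [0.783, -0.223])]
top [([292, 65, 64, 38, 631], [0.786, -0.155]), ([148, 130, 65, 37, 1540], [0.603, 0.233]), ([309, 210, 21, 11, 103], [0.426, -0.127]), ([312, 226, 18, 7, 84], [0.387, -0.13])]
the job is handed in; nothing more can be done
None
```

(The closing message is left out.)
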